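# Zero and read a vial photometer

### The job

Take a reading on the vial photometer: push the sprung carriage by its push plate all the way in against its stop pins, so that the blank vial is in the light beam, and hold it there for two seconds while the instrument zeroes. Then let it go, so that the spring brings it back to latch at its middle position with the sample vial in the beam, and only then press the read key fully down and move clear. Nothing is picked up: leave the vials in their wells and everything else on the bench where it stands.

Things in the scene. Friction and masses are not known exactly. Their poses are not given: they have to be found in the camera images.
- photometer: bench vial photometer, fixed: aluminium base plate 100 x 243 x 12 lying along y, with a cream arched head (100 x 60, top 102 above the bench, tunnel 52 wide along y) across its middle. Origin on the bench under the middle of the head; x away from the robot, y along the carriage's way in (from the push plate to the head and the spring), z up. Its yaw varies.
- carriage (a joint): how far the vial carriage is pushed in along the photometer's +y, m. 0: fully out, held by its return spring (start). 0.046: latched at mid position, sample vial in the beam. 0.078: hard against the two stop pins, blank vial in the beam. Push needed: 4 N at 0, 7 N at 0.046, 9.5 N at 0.078, plus 45 N per m/s of damping; let go, it comes back at 0.15 to 0.2 m/s.
- push_face (a point): centre of the outer face of the push plate: upright black plate 46 wide x 46 high x 10 thick at the -y end of the carriage. The face looks to the photometer's -y; this point is 42 above the bench (plate from 19 to 65), moves with the carriage, and starts 156 from the photometer's origin. The base plate ends 38 further in. Nothing stands within 80 outside the face. Push it towards +y.
- pawl (a joint): angle, rad, of the sprung latch pawl on the near (-x) side of the carriage: 0 resting in (at the start and when latched), up to about 0.15 as the carriage's ratchet tooth lifts it in passing. Once the carriage has been pushed past 0.046 the pawl is in behind the tooth; let go, the carriage comes back until the tooth stops on the pawl, at 0.046, and stays there.
- read_key (a joint): travel of the read key, m: 0 up, 0.005 fully down (4 N), springs back
- read_key_top (a point): centre of the top of the round black read key, 22 dia, on the head's top near the robot's side (photometer x = -26), 123 above the bench; pressed straight down. The dark display lies beside it.
- beam (a point): where the light beam crosses the tunnel, 50 above the bench, at the photometer's origin in x and y
- sample_well (a point): floor of the carriage's inner well (nearer the head), 25.5 dia x 16 deep, moves with the carriage
- blank_well (a point): floor of the carriage's outer well (nearer the push plate), 32 from the other, moves with the carriage
- sample_vial_mid (a point): centre of the sample vial, loose in the inner well: clear glass with blue screw cap, 24 dia x 44 high, top 68 above the bench; this point 22 above its foot
- blank_vial_mid (a point): centre of the blank vial, the same kind, loose in the outer well; this point 22 above its foot
- marker: bystander: white felt marker with dark cap, 129 x 14 x 16, lying beside the photometer's near long edge; origin at its centre on the bench
- beaker: bystander: small clear plastic beaker, 49 dia x 60 high, behind the photometer; origin at the centre of its foot
- spare_vial: bystander: amber glass vial with screw cap, 28 dia x 53 high, standing on the bench behind the photometer; origin at the centre of its foot
- tip_box: bystander: pipette tip box with clear lid, 89 x 120 x 75, on the right; origin at the centre of its foot
- pipette: bystander: micropipette lying on the right, 241 long, 27 high; origin under its middle
- dish: bystander: open plastic dish, 60 dia x 13, on the right; origin at the centre of its foot
- wash_bottle: bystander: wash bottle with bent jet, 190 high, on the left; origin at the centre of its foot
- reagent: bystander: amber dropping bottle, 44 dia x 88 high, on the left; origin at the centre of its foot

How it is judged:
On the way, in this order (a step that is already met when the one before it is completed fails the run):
1. the carriage is held against its stop pins, blank vial in the beam, for 1.5 s (value of joint carriage above 0.0755 m and horizontal distance between blank_vial_mid and beam below 0.005 m), for 1.5 s.
2. the carriage has come back and latched at its middle position, untouched, sample vial in the beam (value of joint carriage between 0.043 and 0.049 m and value of joint pawl below 0.04 rad and horizontal distance between sample_vial_mid and beam below 0.005 m and contact force between each of the arm, the fingers and photometer below 0.2 N), for 0.2 s.
3. the read key is pressed down with the carriage latched (value of joint read_key above 0.004 m and value of joint carriage between 0.043 and 0.049 m and value of joint pawl below 0.04 rad), for 0.05 s.
At the end, for the whole second after the job is handed in: The carriage rests latched at its middle position (0.046 m, within 3 mm, pawl in), the sample vial upright in its well and within 5 mm of the beam, the blank vial in its well, the read key released (value of joint carriage between 0.043 and 0.049 m and value of joint pawl below 0.04 rad and velocity of joint carriage between -0.005 and 0.005 m/s and value of joint read_key below 0.001 m and horizontal distance between sample_vial_mid and beam below 0.005 m and z of sample_vial_mid in the frame of sample_well between 0.018 and 0.026 m and z of blank_vial_mid in the frame of blank_well between 0.018 and 0.026 m); the robot touches nothing.
It fails at once if the read key is pressed while the carriage is not latched at its middle position (value of joint read_key above 0.003 m and not (value of joint carriage between 0.043 and 0.049 m and value of joint pawl below 0.04 rad)).
It fails at once if a vial is lifted out of its well (more than 8 mm) or tipped (z of sample_vial_mid in the frame of sample_well above 0.03 m or z of blank_vial_mid in the frame of blank_well above 0.03 m or angle between any of sample_vial_mid, blank_vial_mid's own z axis and vertical above 0.4 rad).
It fails at once if a bystander is moved by more than 25 mm or lifted (distance of any of marker, beaker, spare_vial, tip_box, pipette, dish, wash_bottle, reagent from where it was at the start of the episode above 0.025 m).
It also fails if it takes over 51 s, if anything falls off the work surface, if the arm or the gripper's body presses on something with over 40 N, if the wrist force passes 120 N, or if a joint passes its speed limit or range.

### The arm

A 6-joint arm with a two-finger parallel gripper is mounted at the origin on a cart in front of the work surface, level with it; the furniture and walls round the work are solid. World frame = base frame: x ahead of the robot, y to its left, z up, the work surface at z = 0. Lengths are in m, angles in rad, forces in N, time in s.
With the tool pointing down it reaches from about 0.35 to 0.725 m from the base axis. Payload 6 kg.
Tool frame: the origin (TCP) lies midway between the tips of the shut fingers; the grasp point (between the pads) lies ctrl.tcp_to_grasp behind it (ctrl.tcp_to_grasp is the distance from the TCP to the grasp point, in m); z points along the fingers, y is the line along which they close (so a half turn about z gives the same grasp; the last joint's range is limited). The gripper opens to 85 mm and grips with 20 to 120 N. Pads are 22 mm wide; open, the fingers measure 114 mm over their backs; the gripper's body (76 mm by 85 mm) begins 54 mm behind the grasp point. The pads swing forward as they close: fully open they stand 13 mm farther back than shut.
Start: joints at [1.489, 0.04, 0.085, 0, -1.615, -0.334], TCP at [0.242, 0.549, 0.209] pointing down, gripper open.
Joint ranges: [-2.56, 2.56], [-1.29, 2.01], [-1.08, 1.49], [-3.29, 1.98], [-2.81, -0.18], [-2.99, 2.99]. Speed limits (rad/s): [2.57, 2.57, 3.01, 3.14, 3.14, 3.14].

### API

Orientations are given as a 3x3 rotation matrix whose columns are the frame's x, y, z axes.
In Python, from bench import ctrl, viewer, order gives the robot as it stands.
- The arm moves only by the tool arm_command, never from a script. Its argument "deltas" is one flat list of numbers, 5 for each row, row after row: the shift along the tool's x, y, z in mm, then the turn about the tool's z in rad, then the finger opening in mm, from 0 to 85.4. In form: [tx, ty, tz, spin, grip, tx, ty, tz, spin, grip, ...]. A call has exactly 5 rows; each row is the pose to reach, as a shift and turn from the pose commanded when the call began, along the tool's axes at that moment; what a row does not reach only later rows make up. A row lasts 1/8 s, in which the tool goes at most 62.5 mm and 10.7 degrees, less where a joint would pass 70% of its speed; a pose out of reach is approached as far as the arm can. A call with a gripper value outside its range is refused whole. The fingers move at their own pace and stop on an object; "newtons" is the grip in N (left out, the last holds). Time passes only in rows, so rows that repeat a pose let the fingers close, or fill a call up. It gives the time, the measured TCP pose, the force, the opening and the grip force at its end, in the units of the state.
- ctrl.get_obs(): the state, without advancing time (a new reading comes with each control period).
- viewer.grab_frame(name): name is "scene" or "top"; returns a dict with "image" (480x640x3 uint8, red, green, blue), "z_map" (480x640 float32, m along the optical axis (not along the pixel's ray), 0 where there is no reading), "camera_matrix" (3x3 intrinsics, pixels), "rvec" (rotation vector, rad) and "tvec" (3), from world to camera coordinates, as OpenCV has them. Camera axes: x right, y down, z forward; pixel columns grow to the right and rows downward; lengths in m; the calibration is good to about 2 mm. A picture is of the moment at which its call begins.
- order.finish_job(): hands the job in; it is judged then, once.
The state is a dict: "time": time; "joint_pos": joint angles; "joint_velocities": joint speeds; "effort": joint torques, N m; "tool_pos": TCP position; "tool_rot": TCP orientation; "ft_force": force on the tool from outside, world axes, zero at the start; "moment": the same for the moment, N m; "grip_width": finger opening in m; "grasp_force": force on a finger pad.
Only numpy, scipy, OpenCV 4.12 (cv2) and the standard library are available. Lean on these libraries where they do the work, as an engineer would, in place of code of your own. Each camera call takes 0.05 s, during which the arm holds its last target. There are 200 camera calls.

## Working session

There is one attempt and no reset: what is moved stays moved. The work goes in short steps, Python scripts to look and compute and a tool call to move; the robot and the scene stay as the last step left them, time stands still between calls to the robot, and variables do not carry over. Pictures are saved under pics/ and viewed, at most 10 in all, crops included, and the job is handed in when it is done.

Besides the shell and the picture viewer there is one more tool, called after "Emit:" as name(argument=value, ...) on one line, values as JSON. arm_command: Moves the arm, as the interface text tells. Its arguments: {"type":"object","properties":{"deltas":{"type":"array","items":{"type":"number"}},"newtons":{"type":"number"}},"required":["deltas"]}

```bash
mkdir -p pics
cat > h.py <<'E'
import numpy as np, cv2
from bench import ctrl, viewer, order
def grab(name):
    f=viewer.grab_frame(name); np.savez('%s.npz'%name,**f); return f
def load(name): return dict(np.load('%s.npz'%name))
def cloud(f):
    K=f['camera_matrix'];R=cv2.Rodrigues(f['rvec'])[0];z=f['z_map']
    v,u=np.mgrid[:z.shape[0],:z.shape[1]]
    p=np.stack([(u-K[0,2])/K[0,0]*z,(v-K[1,2])/K[1,1]*z,z],-1)
    return (p-f['tvec'].ravel())@R
def proj(f,P): return cv2.projectPoints(np.float64(P).reshape(-1,1,3),f['rvec'],f['tvec'],f['camera_matrix'],None)[0].reshape(-1,2)
E
python3 - <<'E'
from h import *
o=ctrl.get_obs();print(o['time'],o['tool_pos'],o['tool_rot'],o['grip_width'],ctrl.tcp_to_grasp)
for n in('scene','top'):
    f=grab(n);cv2.imwrite('pics/%s0.png'%n,f['image'][:,:,::-1])
    R=cv2.Rodrigues(f['rvec'])[0];print(n,-R.T@f['tvec'].ravel())
E
```

```text
0.0 [0.24212734 0.5485865  0.20826995] [[ 9.14802710e-01 -4.03900488e-01 -6.30287572e-04]
 [-4.03900971e-01 -9.14801258e-01 -1.63214770e-03]
 [ 8.26373880e-05  1.74766690e-03 -9.99998469e-01]] 0.08585375760207509 0.0187
scene [-0.00674216 -0.6638311   1.01309976]
top [ 0.28331245 -0.07258301  1.3743789 ]
```

View pics/top0.png

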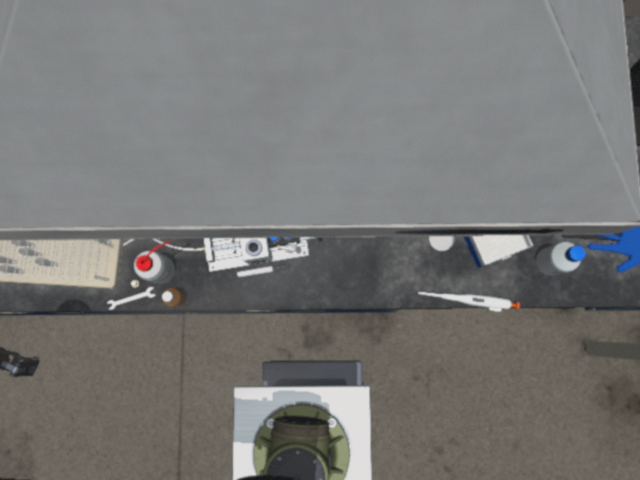

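View pics/scene0.png

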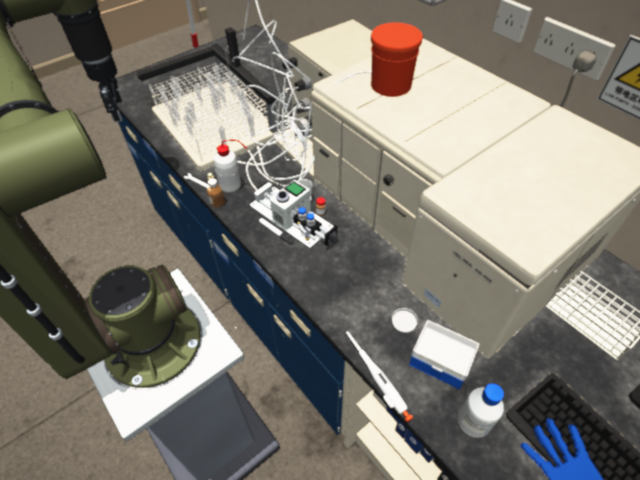

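The top view shows the photometer at about (205-310, 237-270) with its push plate on the right at about (300, 240). The scene view shows the head near (290, 200) and the black push plate near (328, 235). I'll enlarge both.

Run:
```python
from h import *
f=load('top');g=load('scene')
a=cv2.resize(f['image'][225:285,195:325],None,fx=6,fy=6,interpolation=2)
b=cv2.resize(g['image'][165:255,235:355],None,fx=6,fy=6,interpolation=2)
cv2.imwrite('pics/topc.png',a[:,:,::-1]);cv2.imwrite('pics/scc.png',b[:,:,::-1])
for n,F,box in(('top',f,(225,285,195,325)),('scene',g,(165,255,235,355))):
    P=cloud(F)[box[0]:box[1],box[2]:box[3]];Z=P[...,2]
    for lo,hi in((.007,.016),(.060,.067),(.066,.072),(.097,.106),(.115,.13)):
        m=(Z>lo)&(Z<hi)&(F['z_map'][box[0]:box[1],box[2]:box[3]]>0)
        if m.sum()>3:
            q=P[m];print(n,lo,m.sum(),q.mean(0).round(4),q.min(0).round(4),q.max(0).round(4),cv2.minAreaRect(np.float32(q[:,:2]*1000)))
```

```text
top 0.007 1176 [0.4517 0.1198 0.012 ] [ 0.3901 -0.0547  0.007 ] [0.5031 0.2575 0.016 ] ((445.232421875, 101.57887268066406), (311.4190673828125, 112.05257415771484), 89.09844207763672)
top 0.06 33 [0.4692 0.0548 0.0638] [ 0.4389 -0.0486  0.0608] [0.495  0.1208 0.0669] ((480.47930908203125, 41.52825927734375), (42.000091552734375, 177.91244506835938), 21.033401489257812)
top 0.066 31 [0.4719 0.072  0.0689] [ 0.4388 -0.0441  0.0663] [0.4946 0.123  0.072 ] ((481.353271484375, 45.574275970458984), (44.192665100097656, 175.29820251464844), 21.384597778320312)
top 0.097 303 [0.4635 0.1034 0.1017] [0.4394 0.071  0.0972] [0.4881 0.1375 0.1059] ((467.2724304199219, 103.69624328613281), (52.28126525878906, 59.74666213989258), 9.536465644836426)
top 0.115 127 [0.4644 0.1028 0.1203] [0.4482 0.0868 0.115 ] [0.4822 0.1206 0.1299] ((465.25042724609375, 103.68402862548828), (33.97429656982422, 33.905574798583984), 0.15948259830474854)
scene 0.007 961 [0.4739 0.103  0.0116] [ 0.3318 -0.0221  0.007 ] [0.6679 0.346  0.016 ] ((497.4776611328125, 162.43679809570312), (356.34710693359375, 259.85296630859375), 61.50651931762695)
scene 0.06 219 [0.5372 0.0556 0.0636] [ 0.4374 -0.0543  0.06  ] [0.6315 0.3124 0.0669] ((534.41455078125, 128.9208526611328), (366.6569519042969, 193.97940063476562), 89.88583374023438)
scene 0.066 179 [0.5369 0.0682 0.0687] [ 0.437  -0.0533  0.066 ] [0.6309 0.3161 0.072 ] ((533.7745361328125, 130.7549285888672), (368.96331787109375, 193.33377075195312), 89.36862182617188)
scene 0.097 508 [0.5159 0.0922 0.1019] [ 0.4384 -0.0116  0.0971] [0.6306 0.1432 0.106 ] ((535.361328125, 61.534278869628906), (188.99853515625, 154.65737915039062), 2.7407114505767822)
scene 0.115 182 [0.57   0.0649 0.1216] [ 0.4456 -0.0087  0.1151] [0.6319 0.1185 0.1298] ((560.1005249023438, 89.83268737792969), (110.13777160644531, 211.59202575683594), 61.81404113769531)
```

View pics/topc.png

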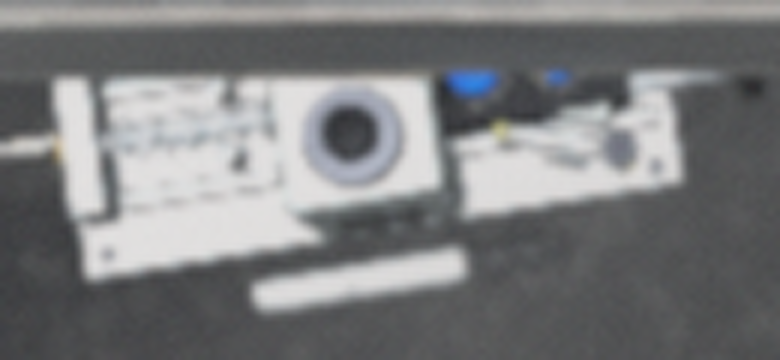

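View pics/scc.png

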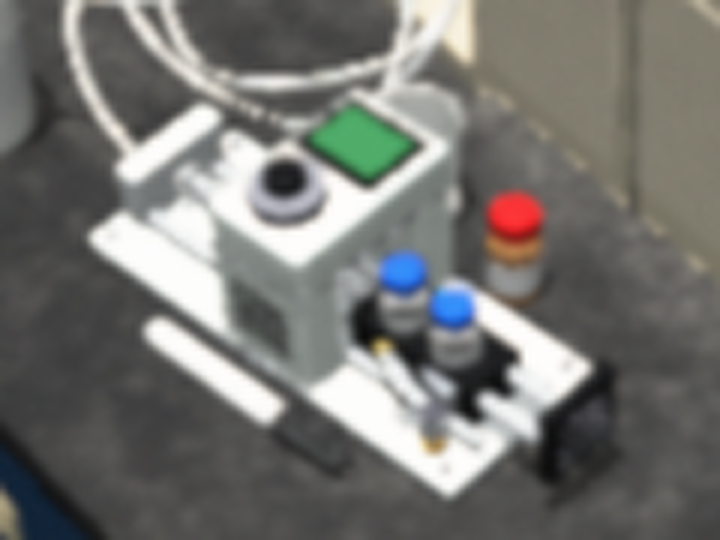

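Top crop: key centre (350,131), base corners (88,280) and (684,183). Scene crop: key (287,180), base corners (90,238), (450,488), (592,368), caps (403,268) and (453,305), push plate around (578,420). I'll fit the pose to these points.

Run:
```python
from h import *
from scipy.optimize import least_squares
f=load('top');g=load('scene')
T=[((88,280),(-50,125,12)),((684,183),(-50,-118,12)),((350,131),(-26,0,123))]
S=[((90,238),(-50,125,12)),((450,490),(-50,-118,12)),((592,368),(50,-118,12)),((287,178),(-26,0,123)),((310,265),(-50,-30,102)),((452,150),(50,-30,102)),((403,266),(0,-46,68)),((453,303),(0,-78,68))]
def W(p,m):
    c,s=np.cos(p[2]),np.sin(p[2]);m=np.float64(m)/1000
    return np.c_[p[0]+c*m[:,0]-s*m[:,1],p[1]+s*m[:,0]+c*m[:,1],m[:,2]]
def res(p,split=False):
    r=[]
    for F,L,o in((f,T,(195,225)),(g,S,(235,165))):
        uv=np.array([l[0] for l in L])/6+np.array(o)-.5
        r.append(proj(F,W(p,[l[1] for l in L]))-uv)
    return r if split else np.vstack(r).ravel()
s=least_squares(res,[.49,.1,.15],loss='soft_l1');p=s.x
print(p);[print(r.round(1).tolist()) for r in res(p,1)]
np.save('pose.npy',p)
print(W(p,[(0,-156,42),(-26,0,123),(0,-78,42)]).round(4))
# depth: head top & push plate face
P=cloud(g);c,sn=np.cos(p[2]),np.sin(p[2])
d=P-np.array([p[0],p[1],0]);L=np.stack([c*d[...,0]+sn*d[...,1],-sn*d[...,0]+c*d[...,1],d[...,2]],-1)
m=(abs(L[...,0])<.04)&(L[...,1]<-.13)&(L[...,1]>-.2)&(L[...,2]>.025)&(L[...,2]<.08)
q=L[m];print(m.sum(),np.percentile(q,[2,25,50,75,98],axis=0).round(4))
for F in(f,g):
    P=cloud(F);d=P-np.array([p[0],p[1],0]);L=np.stack([c*d[...,0]+sn*d[...,1],-sn*d[...,0]+c*d[...,1],d[...,2]],-1)
    m=(abs(L[...,0])<.07)&(abs(L[...,1])<.05)&(L[...,2]>.098)&(L[...,2]<.106);q=L[m];print('head',np.percentile(q,[1,50,99],axis=0).round(4))
    m=(abs(L[...,0]+.02)<.04)&(abs(L[...,1])<.03)&(L[...,2]>.118);q=L[m];print('key',q.shape,np.percentile(q,[1,50,99],axis=0).round(4))
R=ctrl.get_obs()['tool_rot'];print('tool yaw x',np.arctan2(R[1,0],R[0,0]))
```

```text
[0.49094473 0.10439212 0.15193143]
[[0.8, -0.4], [1.1, -0.3], [0.8, -0.2]]
[[-0.6, -0.5], [-0.4, 0.2], [0.1, -0.2], [-0.7, -1.7], [-2.3, -0.5], [-0.4, -1.2], [0.1, 0.6], [0.2, 0.2]]
[[ 0.5146 -0.0498  0.042 ]
 [ 0.4652  0.1005  0.123 ]
 [ 0.5027  0.0273  0.042 ]]
170 [[-0.0234 -0.1577  0.0265]
 [-0.0176 -0.1559  0.0376]
 [-0.0054 -0.155   0.0511]
 [ 0.0069 -0.1513  0.0621]
 [ 0.0186 -0.1331  0.0672]]
head [[-0.0491 -0.0267  0.0982]
 [-0.0294  0.0054  0.1018]
 [-0.0009  0.0321  0.1058]]
key (12166, 3) [[-5.9000e-02 -2.9400e-02  9.2880e-01]
 [-2.1000e-02  8.0000e-04  9.8860e-01]
 [ 9.2000e-03  2.9500e-02  1.0297e+00]]
head [[-0.0505 -0.0309  0.0984]
 [ 0.0053 -0.0091  0.1022]
 [ 0.0477  0.0289  0.1058]]
key (42, 3) [[-0.0375 -0.0109  0.1182]
 [-0.0288 -0.0012  0.1216]
 [-0.0185  0.0106  0.1264]]
tool yaw x -0.4157791462702113
```

```bash
cat >> h.py <<'E'
def ph(x,y,z):
    p=np.load('pose.npy');c,s=np.cos(p[2]),np.sin(p[2])
    return np.array([p[0]+c*x-s*y,p[1]+s*x+c*y,z])
def delta(t,yaw=None):
    o=ctrl.get_obs();R=np.array(o['tool_rot']);y=np.arctan2(R[1,0],R[0,0])
    return ((R.T@(t-o['tool_pos']))*1000).round(1), 0 if yaw is None else round(y-yaw,3)
E
python3 - <<'E'
from h import *
for n in('top','scene'):
    f=load(n);P=cloud(f)[f['z_map']>0]
    m=(P[:,0]>.2)&(P[:,0]<.75)&(P[:,1]>-.3)&(P[:,1]<.62)
    for lo,hi in((.13,.2),(.2,.3),(.3,.5),(.5,.8),(.8,1.2)):
        k=m&(P[:,2]>lo)&(P[:,2]<hi);q=P[k]
        if len(q): print(n,lo,len(q),np.percentile(q,[1,50,99],axis=0).round(3).tolist())
print('a',ph(0,-.180,.25), delta(ph(0,-.18,.26),.152))
E
```

```text
top 0.13 299 [[0.412, 0.277, 0.133], [0.431, 0.329, 0.151], [0.472, 0.353, 0.19]]
top 0.2 116 [[0.202, 0.479, 0.247], [0.228, 0.499, 0.294], [0.237, 0.508, 0.3]]
top 0.3 657 [[0.203, 0.48, 0.3], [0.225, 0.5, 0.332], [0.253, 0.528, 0.353]]
top 0.5 82 [[0.376, -0.286, 0.798], [0.376, 0.004, 0.8], [0.377, 0.251, 0.8]]
top 0.8 141414 [[0.376, -0.292, 0.816], [0.446, -0.047, 0.951], [0.504, 0.207, 1.027]]
scene 0.13 3954 [[0.419, -0.294, 0.131], [0.627, 0.067, 0.169], [0.733, 0.604, 0.199]]
scene 0.2 5458 [[0.216, -0.296, 0.201], [0.627, 0.001, 0.257], [0.733, 0.584, 0.299]]
scene 0.3 13998 [[0.205, -0.296, 0.302], [0.661, 0.003, 0.345], [0.749, 0.535, 0.491]]
scene 0.5 1010 [[0.201, 0.498, 0.501], [0.233, 0.507, 0.53], [0.285, 0.53, 0.563]]
a [ 0.5181873  -0.07353439  0.25      ] (array([503.8, 457.7, -50.8]), np.float64(-0.568))
```

Run:
```python
from h import *
for t in([.242,.549,.27],[.31,.36,.27],[.38,.15,.27],ph(0,-.2,.25),ph(0,-.2,.03)): print(t,delta(np.array(t),.152))
```

```text
[0.242, 0.549, 0.27] (array([ -0.3,  -0.2, -61.6]), np.float64(-0.568))
[0.31, 0.36, 0.27] (array([138.3, 145.2, -61.4]), np.float64(-0.568))
[0.38, 0.15, 0.27] (array([287.1, 309.1, -61.1]), np.float64(-0.568))
[ 0.52121425 -0.093304    0.25      ] (array([514.6, 474.6, -40.8]), np.float64(-0.568))
[ 0.52121425 -0.093304    0.03      ] (array([514.5, 474.2, 179.2]), np.float64(-0.568))
```

Emit:
arm_command(deltas=[0,0,-60,0,0,35,36,-61,-0.14,0,70,73,-61,-0.28,0,105,110,-61,-0.42,0,138,145,-61,-0.568,0], newtons=60)

```text
time: 0.72
tool_pos: [0.3102, 0.3588, 0.27]
tool_rot: [[0.988, 0.157, -0.0], [0.157, -0.988, -0.0], [-0.0, 0.0, -1.0]]
ft_force: [0.5, 0.1, -0.1]
grip_width: -0.0004
grasp_force: 0.0
```

Run:
```python
from h import *
print(ctrl.get_obs()['tool_rot'])
for t in([.31,.36,.27],[.38,.15,.27],ph(0,-.2,.25),ph(0,-.2,.03)): print(t,delta(np.array(t),.152))
```

```text
[[ 9.87670052e-01  1.56549786e-01 -1.80706392e-04]
 [ 1.56549731e-01 -9.87670035e-01 -2.89510882e-04]
 [-2.23801155e-04  2.57651691e-04 -9.99999942e-01]]
[0.31, 0.36, 0.27] (array([-0. , -1.2,  0. ]), np.float64(0.005))
[0.38, 0.15, 0.27] (array([3.620e+01, 2.171e+02, 1.000e-01]), np.float64(0.005))
[ 0.52121425 -0.093304    0.25      ] (array([137.6, 479.5,  20.1]), np.float64(0.005))
[ 0.52121425 -0.093304    0.03      ] (array([137.6, 479.5, 240.1]), np.float64(0.005))
```

Emit:
arm_command(deltas=[10,54,0,0,0,20,108,0,0,0,30,163,0,0,0,36,217,0,0,0,55,265,0,0,0])

```text
time: 1.35
tool_pos: [0.4045, 0.1052, 0.2708]
tool_rot: [[0.988, 0.152, 0.001], [0.152, -0.988, 0.001], [0.001, -0.001, -1.0]]
ft_force: [0.7, -0.0, 0.4]
grip_width: -0.0002
grasp_force: 0.0
```

Run:
```python
from h import *
for t in (ph(0,-.2,.25),ph(0,-.2,.03)): print(t,delta(np.array(t),.152))
```

```text
[ 0.52121425 -0.093304    0.25      ] (array([ 85. , 214. ,  20.7]), np.float64(0.001))
[ 0.52121425 -0.093304    0.03      ] (array([ 84.7, 214.2, 240.7]), np.float64(0.001))
```

Emit:
arm_command(deltas=[20,54,5,0,0,40,107,10,0,0,60,160,15,0,0,85,214,20,0,0,85,214,20,0,0])

```text
time: 1.98
tool_pos: [0.5212, -0.0948, 0.2473]
tool_rot: [[0.989, 0.146, -0.006], [0.146, -0.989, -0.001], [-0.006, 0.0, -1.0]]
ft_force: [1.0, -0.3, -0.7]
grip_width: -0.0
grasp_force: 0.0
```

Emit:
arm_command(deltas=[0,0,50,0,0,0,0,100,0,0,0,0,150,0,0,0,0,195,0,0,0,0,218,0,0])

```text
time: 2.6
tool_pos: [0.5192, -0.0911, 0.0294]
tool_rot: [[0.988, 0.152, -0.004], [0.152, -0.988, 0.0], [-0.004, -0.001, -1.0]]
ft_force: [0.4, 0.2, 0.3]
grip_width: 0.0001
grasp_force: 0.0
```

Run:
```python
from h import *
o=ctrl.get_obs();print(o['tool_pos'],o['ft_force'])
print(delta(ph(0,-.156-.0145,.03),.152))
g=grab('scene');c=cv2.resize(g['image'][130:270,235:415],None,fx=4,fy=4,interpolation=2);cv2.imwrite('pics/s2.png',c[:,:,::-1])
```

```text
[ 0.51919563 -0.09105959  0.02940169] [0.43546449 0.17806735 0.25784381]
(array([  1.7, -27. ,  -0.6]), np.float64(0.001))
```

View pics/s2.png

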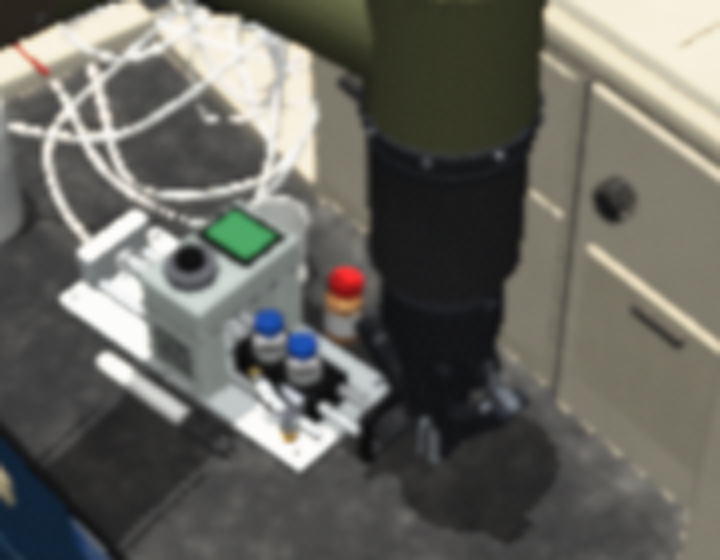

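The shut fingers stand upright just outside the push plate (about (430, 440) in the crop), and everything is clear. Now push.

Emit:
arm_command(deltas=[2,-14,0,0,0,2,-24,0,0,0,2,-32,0,0,0,2,-40,0,0,0,2,-50,0,0,0])

```text
time: 3.28
tool_pos: [0.5163, -0.0432, 0.0339]
tool_rot: [[0.988, 0.151, 0.003], [0.151, -0.988, -0.003], [0.002, 0.003, -1.0]]
ft_force: [3.4, -9.1, 0.8]
grip_width: 0.0
grasp_force: 4.2
```

Run:
```python
from h import *
o=ctrl.get_obs();print(o['tool_pos'],o['ft_force'])
print(delta(ph(0,-.156-.0145,.03),.152))
```

```text
[ 0.5163406  -0.04315626  0.03386389] [ 3.3651999  -9.07569242  0.84496595]
(array([-2.8, 20.8,  3.9]), np.float64(-0.0))
```

Emit:
arm_command(deltas=[-1,-9,1,0,0,-2,-18,2,0,0,-2,-27,2,0,0,-2,-35,2,0,0,-2,-42,2,0,0])

```text
time: 3.9
tool_pos: [0.5099, -0.0022, 0.0336]
tool_rot: [[0.988, 0.151, 0.007], [0.152, -0.988, -0.003], [0.007, 0.004, -1.0]]
ft_force: [7.2, -9.1, 3.7]
grip_width: 0.0001
grasp_force: 5.7
```

Run:
```python
from h import *
o=ctrl.get_obs();print(o['tool_pos'],o['ft_force'])
print(delta(ph(0,-.078-.0145,.03),.152))
```

```text
[ 0.5099289  -0.00215113  0.03364729] [ 7.18937143 -9.08419397  3.68859896]
(array([ -2.7, -15.7,   3.6]), np.float64(0.0))
```

Emit:
arm_command(deltas=[0,-4,0,0,0,0,-8,0,0,0,0,-11,0,0,0,0,-13,0,0,0,0,-15,0,0,0])

```text
time: 4.53
tool_pos: [0.5076, 0.0126, 0.0336]
tool_rot: [[0.988, 0.151, 0.007], [0.151, -0.988, -0.003], [0.007, 0.004, -1.0]]
ft_force: [6.4, -9.1, 4.3]
grip_width: -0.0001
grasp_force: 5.4
```

Emit:
arm_command(deltas=[0,-1,0,0,0,0,-2,0,0,0,0,-3,0,0,0,0,-3,0,0,0,0,-3,0,0,0])

```text
time: 5.15
tool_pos: [0.5072, 0.0156, 0.0336]
tool_rot: [[0.988, 0.151, 0.007], [0.152, -0.988, -0.003], [0.007, 0.004, -1.0]]
ft_force: [7.1, -8.7, 4.7]
grip_width: -0.0001
grasp_force: 5.1
```

Run:
```python
from h import *
o=ctrl.get_obs();print(o['tool_pos'],o['ft_force'],o['time'])
print(delta(ph(0,-.078-.0145,.03),.152))
g=grab('scene');c=cv2.resize(g['image'][150:260,240:370],None,fx=5,fy=5,interpolation=2);cv2.imwrite('pics/s3.png',c[:,:,::-1])
```

```text
[0.50717934 0.01563888 0.0336259 ] [ 7.13173277 -8.71590423  4.71270924] 5.15
(array([-2.6,  2.3,  3.6]), np.float64(0.0))
```

View pics/s3.png

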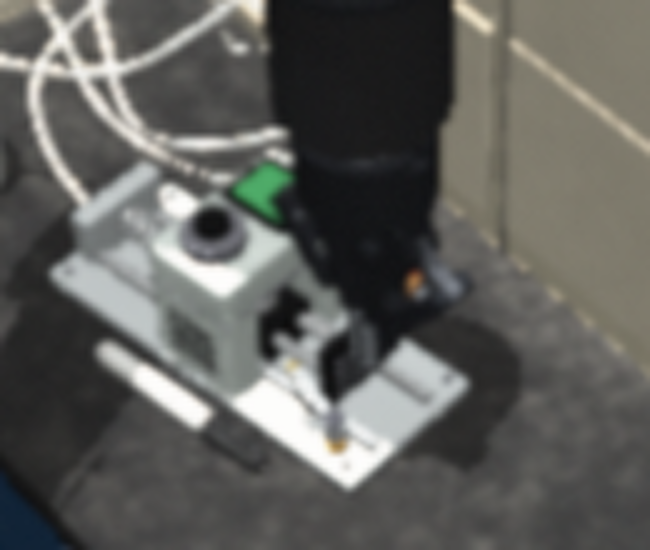

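The plate is almost in, and the side force looks like friction from my small sideways command. Push on slowly until the force rises at the stop.

Emit:
arm_command(deltas=[0.5,-1,-0.5,0,0,0.5,-1.5,-0.5,0,0,0.5,-2,-0.5,0,0,0.5,-2.5,-0.5,0,0,0.5,-3,-0.5,0,0])

```text
time: 5.82
tool_pos: [0.5069, 0.0173, 0.0338]
tool_rot: [[0.989, 0.151, 0.006], [0.151, -0.989, -0.005], [0.005, 0.006, -1.0]]
ft_force: [7.9, -15.1, 1.3]
grip_width: 0.0001
grasp_force: 7.8
```

Emit:
arm_command(deltas=[0,-1,0,0,0,0,-1.5,0,0,0,0,-1.5,0,0,0,0,-1.5,0,0,0,0,-1.5,0,0,0])

```text
time: 6.45
tool_pos: [0.5068, 0.0174, 0.0338]
tool_rot: [[0.989, 0.15, 0.006], [0.15, -0.989, -0.007], [0.005, 0.008, -1.0]]
ft_force: [10.1, -19.0, 1.1]
grip_width: -0.0
grasp_force: 9.7
```

Emit:
arm_command(deltas=[0,0,0,0,0,0,0,0,0,0,0,0,0,0,0,0,0,0,0,0,0,0,0,0,0])

```text
time: 7.08
tool_pos: [0.5068, 0.0174, 0.0338]
tool_rot: [[0.989, 0.15, 0.006], [0.15, -0.989, -0.007], [0.005, 0.008, -1.0]]
ft_force: [10.3, -18.8, 1.7]
grip_width: 0.0001
grasp_force: 9.7
```

Emit:
arm_command(deltas=[0,0,0,0,0,0,0,0,0,0,0,0,0,0,0,0,0,0,0,0,0,0,0,0,0])

```text
time: 7.7
tool_pos: [0.5068, 0.0174, 0.0339]
tool_rot: [[0.989, 0.15, 0.006], [0.15, -0.989, -0.007], [0.005, 0.008, -1.0]]
ft_force: [9.2, -19.9, 1.2]
grip_width: -0.0004
grasp_force: 9.7
```

Emit:
arm_command(deltas=[0,0,0,0,0,0,0,0,0,0,0,0,0,0,0,0,0,0,0,0,0,0,0,0,0])

```text
time: 8.32
tool_pos: [0.5068, 0.0174, 0.0338]
tool_rot: [[0.989, 0.15, 0.006], [0.15, -0.989, -0.007], [0.005, 0.008, -1.0]]
ft_force: [9.5, -18.9, 1.8]
grip_width: -0.0003
grasp_force: 9.7
```

Emit:
arm_command(deltas=[0,0,0,0,0,0,0,0,0,0,0,0,0,0,0,0,0,0,0,0,0,0,0,0,0])

```text
time: 8.95
tool_pos: [0.5068, 0.0174, 0.0338]
tool_rot: [[0.989, 0.15, 0.006], [0.15, -0.989, -0.007], [0.005, 0.008, -1.0]]
ft_force: [9.7, -19.2, 1.4]
grip_width: -0.0002
grasp_force: 9.7
```

Emit:
arm_command(deltas=[0,10,0,0,0,0,22,0,0,0,0,34,0,0,0,0,50,0,0,0,0,75,0,0,0])

```text
time: 9.57
tool_pos: [0.5147, -0.0528, 0.0299]
tool_rot: [[0.988, 0.153, -0.002], [0.153, -0.988, 0.001], [-0.002, -0.001, -1.0]]
ft_force: [0.0, -0.1, -0.6]
grip_width: -0.0002
grasp_force: 0.0
```

Emit:
arm_command(deltas=[0,15,0,0,0,0,20,-40,0,0,0,20,-90,0,0,0,20,-140,0,0,0,20,-180,0,0])

```text
time: 10.2
tool_pos: [0.5184, -0.0725, 0.2126]
tool_rot: [[0.988, 0.152, 0.0], [0.152, -0.988, 0.0], [0.001, -0.0, -1.0]]
ft_force: [0.5, 0.5, -0.3]
grip_width: 0.0001
grasp_force: 0.0
```

Run:
```python
from h import *
o=ctrl.get_obs();print(o['tool_pos'],o['ft_force'],o['time'])
print(delta(ph(-.026,0,.18),.152),ph(-.026,0,.18))
g=grab('scene');c=cv2.resize(g['image'][150:260,240:370],None,fx=5,fy=5,interpolation=2);cv2.imwrite('pics/s4.png',c[:,:,::-1])
p=(proj(g,[ph(0,0,.068),ph(0,-.032,.068),ph(0,-.11,.065),ph(-.026,0,.123)])+.5-[240,150])*5;print(p)
```

```text
[ 0.51844518 -0.07246391  0.21260966] [ 0.51811861  0.49794405 -0.30934158] 10.2
(array([ -26.4, -179. ,   32.7]), np.float64(0.0)) [0.46524424 0.10045708 0.18      ]
[[251.43951389 259.95797104]
 [292.7502778  287.5979988 ]
 [397.37553494 361.22640592]
 [210.69619847 214.92814515]]
```

View pics/s4.png

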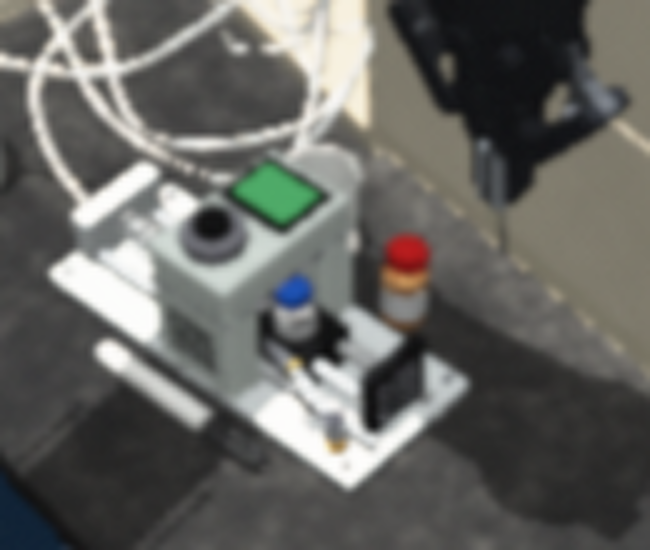

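The blank's cap sits at (293,288), exactly where the latched position predicts, with the plate at about (397,370). The sample is in the tunnel, so the carriage is latched. Now the key.

Emit:
arm_command(deltas=[-7,-45,0,0,0,-14,-90,0,0,0,-20,-135,8,0,0,-27,-179,20,0,0,-27,-179,32,0,0])

```text
time: 10.88
tool_pos: [0.4637, 0.1027, 0.1777]
tool_rot: [[0.988, 0.156, -0.001], [0.156, -0.988, 0.001], [-0.001, -0.001, -1.0]]
ft_force: [-0.2, -0.5, 0.5]
grip_width: -0.0001
grasp_force: 0.0
```

Emit:
arm_command(deltas=[0,0,0,0,0,0,0,0,0,0,0,0,20,0,0,0,0,35,0,0,0,0,45,0,0])

```text
time: 11.5
tool_pos: [0.4643, 0.0999, 0.1321]
tool_rot: [[0.989, 0.151, -0.002], [0.151, -0.989, -0.001], [-0.002, 0.001, -1.0]]
ft_force: [-0.1, -0.7, 1.8]
grip_width: -0.0002
grasp_force: 0.0
```

Run:
```python
from h import *
o=ctrl.get_obs();print(o['tool_pos'],o['ft_force'],o['time'])
print(delta(ph(-.027,0,.118),.152))
```

```text
[0.46426819 0.09990701 0.13205871] [-0.11378717 -0.67090784  1.75265054] 11.5
(array([ 0.1, -0.4, 14.1]), np.float64(-0.0))
```

Emit:
arm_command(deltas=[0,0,4,0,0,0,0,8,0,0,0,0,11,0,0,0,0,13,0,0,0,0,14.5,0,0])

```text
time: 12.12
tool_pos: [0.4648, 0.1005, 0.1194]
tool_rot: [[0.988, 0.152, 0.0], [0.152, -0.988, 0.0], [0.0, 0.0, -1.0]]
ft_force: [-0.1, 0.1, -0.2]
grip_width: 0.0
grasp_force: 0.0
```

Emit:
arm_command(deltas=[0,0,0.5,0,0,0,0,1,0,0,0,0,1.5,0,0,0,0,1.5,0,0,0,0,1.5,0,0])

```text
time: 12.75
tool_pos: [0.4647, 0.1004, 0.1178]
tool_rot: [[0.988, 0.152, 0.0], [0.152, -0.988, -0.0], [0.0, 0.0, -1.0]]
ft_force: [-0.3, 0.6, -0.2]
grip_width: 0.0004
grasp_force: 0.0
```

Run:
```python
from h import *
g=grab('scene');c=cv2.resize(g['image'][145:235,240:340],None,fx=6,fy=6,interpolation=2);cv2.imwrite('pics/s5.png',c[:,:,::-1])
o=ctrl.get_obs();print(o['tool_pos'],o['ft_force'],(proj(g,[o['tool_pos']])+.5-[240,145])*6)
```

```text
[0.46475566 0.10040057 0.11785181] [ 0.7404735  -0.70860145 -0.60631932] [[252.93131116 296.65046496]]
```

View pics/s5.png

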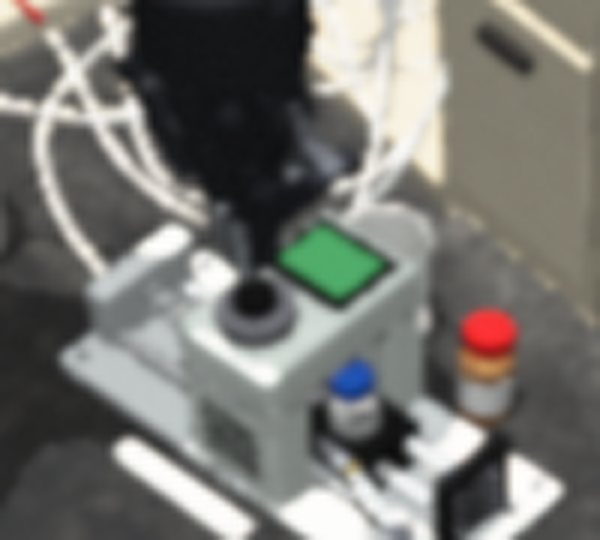

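The fingertips (about (250,275)) are right over the black key (255,293) with a small gap still visible and no force, so continue down slowly.

Emit:
arm_command(deltas=[0,0,0.5,0,0,0,0,1,0,0,0,0,1.5,0,0,0,0,2,0,0,0,0,2,0,0])

```text
time: 13.42
tool_pos: [0.4647, 0.1004, 0.1158]
tool_rot: [[0.988, 0.152, -0.0], [0.152, -0.988, -0.0], [-0.0, 0.0, -1.0]]
ft_force: [0.7, 0.7, -0.6]
grip_width: -0.0001
grasp_force: 0.0
```

Emit:
arm_command(deltas=[0,0,0.5,0,0,0,0,1,0,0,0,0,1.5,0,0,0,0,2,0,0,0,0,2,0,0])

```text
time: 14.05
tool_pos: [0.4647, 0.1004, 0.1138]
tool_rot: [[0.988, 0.152, -0.0], [0.152, -0.988, -0.0], [-0.0, 0.0, -1.0]]
ft_force: [-0.6, 0.6, -1.1]
grip_width: -0.0001
grasp_force: 0.0
```

Run:
```python
from h import *
g=grab('scene');P=cloud(g);im=g['image'].astype(int)
c=cv2.resize(g['image'][170:210,262:302],None,fx=14,fy=14,interpolation=2);cv2.imwrite('pics/s6.png',c[:,:,::-1])
p=np.load('pose.npy');co,s=np.cos(p[2]),np.sin(p[2])
for v in range(180,204,1):
    r=[]
    for u in (279,281,283,285):
        d=P[v,u]-[p[0],p[1],0];r.append('(%d %d %d|%d)'%(1000*(co*d[0]+s*d[1]),1000*(-s*d[0]+co*d[1]),1000*d[2],im[v,u].mean()))
    print(v,*r)
print((proj(g,[ctrl.get_obs()['tool_pos'],ph(-.026,0,.123)])+.5-[262,170])*14)
```

```text
180 (-35 -6 179|25) (-35 -13 184|19) (-39 -26 194|21) (-37 -32 197|21)
181 (-37 -8 178|31) (-37 -16 183|19) (-38 -25 190|20) (-38 -32 194|20)
182 (-40 -11 179|40) (-34 -12 175|21) (-39 -25 187|21) (-40 -34 193|20)
183 (-38 -8 172|62) (-35 -12 172|30) (-41 -27 186|21) (-40 -34 190|22)
184 (-39 -8 169|75) (-33 -10 166|38) (-31 -15 168|21) (-39 -33 185|27)
185 (-39 -9 166|78) (-34 -11 164|46) (-31 -14 164|20) (-23 -13 157|29)
186 (-38 -7 161|78) (-34 -10 160|50) (-31 -14 159|21) (-24 -14 154|26)
187 (-38 -6 156|77) (-34 -10 156|56) (-32 -15 158|21) (-24 -14 151|25)
188 (-37 -4 151|79) (-33 -7 150|59) (-31 -13 152|23) (-24 -13 147|26)
189 (-37 -4 147|81) (-35 -9 149|61) (-33 -15 151|25) (-22 -10 140|39)
190 (-38 -4 144|94) (-37 -11 148|68) (-32 -14 146|33) (-3 11 108|73)
191 (-36 -2 138|109) (-32 -5 137|74) (-18 2 120|35) (-10 4 114|90)
192 (-29 6 123|88) (-35 -8 137|59) (-24 -3 125|30) (-19 -5 123|72)
193 (-31 5 121|56) (-31 -3 127|35) (-25 -5 124|23) (-19 -5 119|50)
194 (-35 0 123|41) (-29 0 120|21) (-26 -5 121|20) (-23 -10 122|39)
195 (-35 1 119|39) (-34 -5 123|19) (-29 -8 122|18) (-23 -9 118|38)
196 (-34 2 114|51) (-34 -5 119|18) (-30 -9 119|19) (-23 -9 114|55)
197 (-34 3 110|80) (-32 -3 113|42) (-33 -12 119|44) (-25 -11 112|88)
198 (-40 -3 115|106) (-37 -7 115|87) (-31 -9 112|91) (-30 -16 116|109)
199 (-41 -4 112|110) (-38 -8 113|108) (-34 -12 112|109) (-31 -17 113|110)
200 (-42 -5 111|91) (-41 -12 114|102) (-37 -15 113|100) (-28 -13 105|90)
201 (-44 -6 108|87) (-40 -10 109|86) (-37 -15 109|83) (-32 -17 107|90)
202 (-43 -5 104|134) (-40 -10 104|106) (-35 -12 102|107) (-31 -16 102|138)
203 (-46 -8 104|198) (-43 -13 105|170) (-38 -15 103|174) (-34 -18 101|191)
[[283.56679638 357.20245125]
 [281.94935572 321.79880642]]
```

View pics/s6.png

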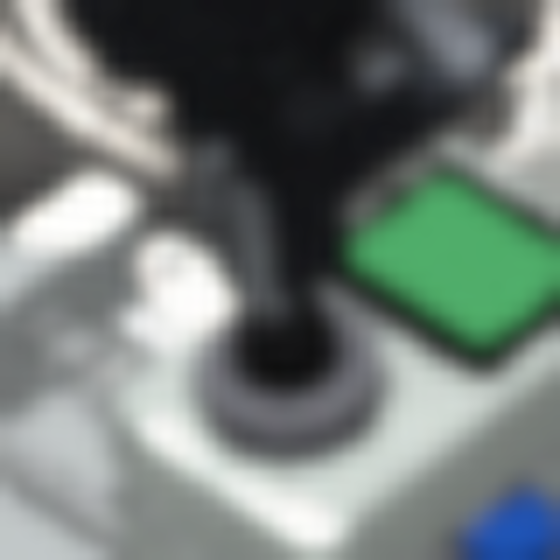

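The fingertip ends at about (275,300) in this crop, still some 5 mm above the key (285,345) and aligned with it. It sits higher than the reported TCP. Continue down, watching the force.

Emit:
arm_command(deltas=[0,0,1,0,0,0,0,2,0,0,0,0,3,0,0,0,0,4,0,0,0,0,4,0,0])

```text
time: 14.72
tool_pos: [0.4647, 0.1004, 0.1097]
tool_rot: [[0.988, 0.152, -0.0], [0.152, -0.988, -0.0], [-0.0, 0.0, -1.0]]
ft_force: [-0.1, -0.2, -0.3]
grip_width: -0.0004
grasp_force: 0.0
```

Emit:
arm_command(deltas=[0,0,0.5,0,0,0,0,1,0,0,0,0,1.5,0,0,0,0,2,0,0,0,0,2,0,0])

```text
time: 15.35
tool_pos: [0.4647, 0.1004, 0.1078]
tool_rot: [[0.988, 0.152, -0.0], [0.152, -0.988, -0.0], [-0.0, 0.0, -1.0]]
ft_force: [-0.0, 0.0, -0.4]
grip_width: 0.0002
grasp_force: 0.0
```

Emit:
arm_command(deltas=[0,0,0.5,0,0,0,0,1,0,0,0,0,1.5,0,0,0,0,2,0,0,0,0,2,0,0])

```text
time: 15.98
tool_pos: [0.4647, 0.1004, 0.1058]
tool_rot: [[0.988, 0.152, -0.0], [0.152, -0.988, -0.0], [-0.0, 0.0, -1.0]]
ft_force: [0.3, -0.8, 0.6]
grip_width: -0.0001
grasp_force: 0.0
```

Emit:
arm_command(deltas=[0,0,0.5,0,0,0,0,1,0,0,0,0,1.5,0,0,0,0,2,0,0,0,0,2,0,0])

```text
time: 16.6
tool_pos: [0.4647, 0.1004, 0.1038]
tool_rot: [[0.988, 0.152, -0.0], [0.152, -0.988, -0.0], [-0.0, 0.0, -1.0]]
ft_force: [-0.1, -0.1, -0.1]
grip_width: -0.0001
grasp_force: 0.0
```

Run:
```python
from h import *
a=load('scene')['image'].astype(int).mean(2)
g=grab('scene');b=g['image'].astype(int).mean(2);P=cloud(g)
p=np.load('pose.npy');co,s=np.cos(p[2]),np.sin(p[2])
for v in range(184,200):
    print(v,a[v,276:292].astype(int),b[v,276:292].astype(int))
for v in range(186,200):
    r=[]
    for u in (279,281,283,285):
        d=P[v,u]-[p[0],p[1],0];r.append('(%d %d %d)'%(1000*(co*d[0]+s*d[1]),1000*(-s*d[0]+co*d[1]),1000*d[2]))
    print(v,*r)
```

```text
184 [71 66 69 75 63 38 23 21 22 27 49 79 89 77 77 96] [75 90 72 42 25 21 19 19 20 20 20 21 26 40 65 91]
185 [ 66  63  66  78  72  46  24  20  22  29  56  87  91  88  98 110] [ 68  72  66  52  36  25  21  20  21  21  22  32  50  73  95 111]
186 [ 73  61  64  78  76  50  27  21  22  26  48  80  98 107 114 118] [ 68  60  63  67  59  38  23  19  21  22  31  59  86 104 113 117]
187 [124  85  67  77  80  56  30  21  23  25  48  86 109 116 118 119] [111  70  64  76  76  52  27  20  21  23  45  83 107 116 119 119]
188 [200 134  79  79  83  59  32  23  24  26  46  84 107 116 118 119] [177 105  69  78  83  59  30  20  22  23  44  84 107 116 118 119]
189 [237 184 106  81  83  61  34  25  32  39  40  60  82 101 112 117] [224 152  83  78  84  61  34  22  21  23  32  59  82 101 113 117]
190 [248 229 152  94  85  68  41  33  51  73  67  52  52  71  92 106] [244 195 102  77  83  64  37  24  23  25  32  40  50  71  91 106]
191 [251 242 188 109  83  74  54  35  53  90 101  83  60  50  59  81] [248 208 108  77  84  68  40  24  24  36  59  66  57  50  59  80]
192 [246 229 165  88  62  59  46  30  37  72
[... 1146 characters left out ...]
 (-37 -29 171)
188 (-36 -3 149) (-35 -10 153) (-31 -13 152) (-23 -13 146)
189 (-39 -6 150) (-32 -7 145) (-33 -16 152) (-22 -10 139)
190 (-37 -3 143) (-34 -8 143) (-32 -14 146) (-23 -11 137)
191 (-37 -3 139) (-33 -6 138) (-30 -11 139) (-25 -13 137)
192 (-38 -4 137) (-32 -5 133) (-32 -13 139) (-24 -12 131)
193 (-37 -2 130) (-34 -7 132) (-33 -13 135) (-19 -5 119)
194 (-34 1 123) (-34 -7 128) (-28 -7 123) (-21 -7 119)
195 (-35 1 119) (-33 -4 122) (-28 -7 120) (-22 -8 116)
196 (-36 0 117) (-34 -5 120) (-30 -9 119) (-25 -11 116)
197 (-36 0 113) (-33 -3 113) (-28 -6 112) (-27 -13 115)
198 (-40 -4 116) (-37 -8 116) (-32 -10 114) (-29 -14 114)
199 (-44 -7 117) (-38 -8 113) (-35 -13 114) (-30 -16 112)
```

Emit:
arm_command(deltas=[0,0,0.5,0,0,0,0,1,0,0,0,0,1.5,0,0,0,0,2,0,0,0,0,2,0,0])

```text
time: 17.27
tool_pos: [0.4647, 0.1004, 0.1017]
tool_rot: [[0.988, 0.152, -0.0], [0.152, -0.988, -0.0], [-0.0, 0.0, -1.0]]
ft_force: [0.1, 0.7, -0.0]
grip_width: -0.0001
grasp_force: 0.0
```

Emit:
arm_command(deltas=[0,0,0.5,0,0,0,0,1,0,0,0,0,1.5,0,0,0,0,2,0,0,0,0,2,0,0])

```text
time: 17.9
tool_pos: [0.4648, 0.1004, 0.0999]
tool_rot: [[0.988, 0.152, 0.0], [0.152, -0.988, -0.0], [0.0, 0.0, -1.0]]
ft_force: [-0.4, 0.5, 2.2]
grip_width: -0.0001
grasp_force: 0.9
```

Contact. Press on.

Emit:
arm_command(deltas=[0,0,1,0,0,0,0,2,0,0,0,0,3,0,0,0,0,4,0,0,0,0,4,0,0])

```text
time: 18.52
tool_pos: [0.4648, 0.1004, 0.0961]
tool_rot: [[0.988, 0.152, 0.0], [0.152, -0.988, -0.0], [0.0, 0.0, -1.0]]
ft_force: [-2.3, 0.4, 4.6]
grip_width: 0.0001
grasp_force: 2.4
```

Emit:
arm_command(deltas=[0,0,0.5,0,0,0,0,1,0,0,0,0,1.5,0,0,0,0,2,0,0,0,0,2,0,0])

```text
time: 19.15
tool_pos: [0.4649, 0.1004, 0.0959]
tool_rot: [[0.988, 0.152, 0.001], [0.152, -0.988, 0.0], [0.001, 0.0, -1.0]]
ft_force: [-8.2, 0.3, 13.9]
grip_width: 0.0001
grasp_force: 6.9
```

The force ramped from 2.2 to 4.6 N over about 5 mm, then hit a hard stop at 14 N, so the key is fully down. Move clear.

Emit:
arm_command(deltas=[0,0,-10,0,0,0,0,-40,0,0,0,0,-80,0,0,0,0,-120,0,0,0,0,-150,0,0])

```text
time: 19.77
tool_pos: [0.4649, 0.1005, 0.2452]
tool_rot: [[0.988, 0.152, 0.001], [0.152, -0.988, 0.0], [0.001, -0.0, -1.0]]
ft_force: [-0.7, 0.6, 0.4]
grip_width: 0.0004
grasp_force: 0.0
```

Emit:
arm_command(deltas=[-20,0,0,0,0,-40,0,0,0,0,-60,0,0,0,0,-60,0,0,0,0,-60,0,0,0,0])

```text
time: 20.4
tool_pos: [0.4057, 0.0915, 0.2435]
tool_rot: [[0.988, 0.152, -0.0], [0.152, -0.988, -0.0], [-0.0, 0.0, -1.0]]
ft_force: [0.1, 0.1, -0.5]
grip_width: -0.0003
grasp_force: 0.0
```

Run:
```python
from h import *
o=ctrl.get_obs();print(o['tool_pos'],o['ft_force'],o['time'])
g=grab('scene');c=cv2.resize(g['image'][150:260,240:370],None,fx=5,fy=5,interpolation=2);cv2.imwrite('pics/s7.png',c[:,:,::-1])
```

```text
[0.40567672 0.09149274 0.24348019] [ 0.06720435  0.10087147 -0.53495382] 20.4
```

View pics/s7.png

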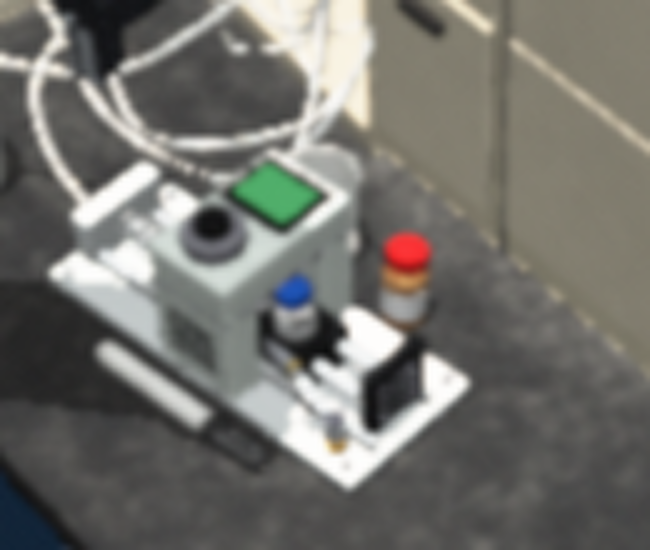

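The arm is clear. The carriage is still latched with the blank cap at (293,290), the key is back up at (213,222), and nothing else has moved.

```bash
python3 -c "
from bench import order
print(order.finish_job())"
```

```text
the job is handed in; nothing more can be done
None
```

I pushed the carriage to its stop and held it there over 2 s, let it return to latch at mid position, pressed the read key fully, moved clear and handed the job in at about 20 s; the final picture shows it latched with the key up, but I got no verdict back.

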